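# Set the run-number counter beside the coating chamber

### The arm

A 7-joint arm with a two-finger parallel gripper is mounted at the origin on the work surface. World frame = base frame: x ahead of the robot, y to its left, z up, the work surface at z = 0. Lengths are in m, angles in rad, forces in N, time in s.
With the tool pointing down it reaches from about 0.35 to 0.9 m from the base axis. Payload 8.1 kg.
Tool frame: the origin (TCP) lies midway between the tips of the shut fingers; the grasp point (between the pads) lies 19 mm behind it (r.hold_point_z is the x of the grasp point in the tool frame, in m); x points along the fingers, y is the direction in which the jaws open and shut, and the axes are right-handed (so a half turn about x gives the same grasp; the last joint's range is limited). The gripper opens to 85 mm and grips with 20 to 120 N. Pads are 22 mm wide; open, the fingers measure 114 mm over their backs; the gripper's body (76 mm by 85 mm) begins 54 mm behind the grasp point. The pads swing forward as they close: fully open they stand 13 mm farther back than shut.
Start: joints at [-1.27, 0.434, 0.025, 1.573, -0.012, 1.134, -0.075], TCP at [0.246, 0.575, 0.231] pointing down, gripper open.
Joint ranges: [-2.62, 2.62], [-0.44, 2.09], [-1.27, 1.32], [0.08, 2.57], [-1.32, 4.46], [0.12, 2], [-2.74, 2.74]. Speed limits (rad/s): [2.22, 2.22, 3.01, 3.01, 3.14, 3.14, 3.14].

### API

Orientations are given as a 3x3 rotation matrix whose columns are the frame's x, y, z axes.
In Python, from plant import r gives the robot as it stands. The module is installed in compiled form; this text tells all that it offers.
- The arm moves only by the tool drive_tool, never from a script. Its argument "increments" is one flat list of numbers, 5 for each row, row after row: the shift along the tool's x, y, z normalised to -1 to 1, where 1 is 800 mm, then the turn about the tool's x normalised to -1 to 1, where 1 is 180 degrees, then the opening, from -1 (shut) to 1 (fully open). A call has 1 to 8 rows; each row shifts and turns the pose as measured when the row begins, along the tool's axes as they then stand; what a row does not reach is not made up. A row lasts 1/12 s, in which the tool goes at most 41.7 mm and 7.16 degrees, less where a joint would pass 70% of its speed; a pose out of reach is approached as far as the arm can. A call with a number of a shift or a turn outside -1 to 1 is refused whole. A call with a gripper value outside its range is refused whole. The fingers move at their own pace and stop on an object; "grip_force" is the grip in N (left out, the last holds). Time passes only in rows, so rows that do not move let the fingers close. It gives the time, the measured TCP pose, the force and the opening at its end, in the units of the state.
- r.get_state(): the state, without advancing time (a new reading comes with each control period).
- r.read_camera(name): name is "scene" or "top" or "wrist"; returns the picture (384x512x3 uint8, blue, green, red); there is no depth.
- r.camera_params(name): a dict with "fx", "fy", "cx", "cy" (pixels), "D" ([k1, k2, p1, p2, k3] as OpenCV has them; the pictures are not rectified), "R" (3x3) and "t" (3): a world point X has camera coordinates R X + t. Camera axes: x right, y down, z forward; pixel columns grow to the right and rows downward; lengths in m; the calibration is good to about 2 mm. A picture is of the moment at which its call begins: read the wrist's pose just before it. camera_params takes no time and is no camera call; for the wrist camera it gives the pose at the moment of the call.
- r.job_done(): hands the job in, once; it reports no verdict.
Trained networks look in the newest picture that a camera, given by its name, has taken for a name from the list of things; names that differ only in an ending like _2 or _b are one class to them, and where a whole thing is asked for, a point or a joint stands for the part that bears it (a point fixed in the world has none). Each returns a list of dicts, best first, with "confidence" (0 to 1); they miss things now and then, are a little off and sometimes report something else, mostly with a low value. They report only what shows in the picture. A call takes as long as a camera call. They do not tell look-alikes from the thing itself.
- r.spot_in(camera, label): "centre" ([x, y, z] in m, in the coordinates of the camera as it stood for that picture, good to about 4 mm: the middle of the surface that is visible of it).
- r.pinpoint(camera, label): "centre" ([x, y, z] in m, in the coordinates of the camera as it stood for that picture, good to about 4 mm: a listed point, or the origin of a listed thing).
The state is a dict: "time_s": time; "joint_pos": joint angles; "dq": joint speeds; "joint_efforts": joint torques, N m; "tcp_pos": TCP position; "tcp_rot": TCP orientation; "contact_force": force on the tool from outside, world axes, zero at the start; "wrist_torque": the same for the moment, N m; "opening": finger opening in m.
Only numpy, scipy, OpenCV 4.12 (cv2) and the standard library are available. Lean on these libraries where they do the work, as an engineer would, in place of code of your own. Each camera call takes 0.05 s, during which the arm holds its last target.

### The job

Get the run-number counter ready for coating run 4: first put it (it has a carrying handle) on the black rubber mat, standing wholly on the mat with its long side along the mat's long side (either way round), and let go of it. Then, with the counter standing there, turn its dial until the 4 stands in the middle of the little window, and leave the counter standing so. Do not tip the counter over or push the wrench, wafer box, flange, bottle or mouse about.

Things in the scene. Friction and masses are not known exactly. Their poses are not given: they have to be found in the camera images.
- counter: loose run-number counter: flat white case with aluminium top, 200 mm long (x), 104 mm wide (y), 45 mm high, about 0.7 kg, heavier at the handle end. Origin: centre of its underside, z up. On top: black carrying handle towards -x, dial knob towards +x, and beyond the knob, 72 mm from the origin along +x, the window (24 by 22 mm) that shows one number of the disc below. It can slide on the bench
- counter_mid (a point): centre of the counter's case, half-way up (22.5 mm over its underside), axes as the counter's. The case stands on the mat when this is about 26.5 mm over the bench
- counter_handle (a point): centre of the handle's bar: black, 72 mm long along the counter's y, 14 mm wide (x), 14 mm high; 76 mm over the counter's underside, 42 mm from its centre towards -x. Under the bar 24 mm free space down to the case, between two 10 mm end posts 52 mm apart. The counter's centre of mass is within about 20 mm of straight below
- dial_grip (a point): grip point of the dial's knob, on the dial's upright axis, 42 mm from the counter's centre towards +x, 70 mm over its underside. The knob is an upright black bar 50 mm long (this point's x), 16 mm wide (its y), from 49 to 83 mm over the underside; white mark on its top towards +x. The point turns with the dial; the handle stands 84 mm away
- dial (a joint): dial angle, positive anticlockwise from above: the knob's x is the counter's x turned by this. Numbers 1 to 8 lie 45 degrees apart: 0 shows 1, 0.785 shows 2, 2.356 shows 4 and so on; anticlockwise raises the number. Stops at -0.15 and 5.65. Starts between 1 and 2, stays where left (friction 0.03 N m, no clicks). The turn to 4 is too long for most wrists: let go and take the knob again
- mat: black rubber mat fixed on the bench, 250 mm (its x) by 160 mm (its y), 4 mm thick. Origin at the centre of its underside
- wrench: open-ended steel wrench lying flat, 150 mm long, lying along its own x; between the two places. A bystander
- wafer_box: round flat white plastic wafer box, 90 mm across, 18 mm high, lying between the two places, farther out than the wrench. A bystander; its origin is the centre of its underside
- flange: steel pipe flange, 104 mm across, 42 mm high, standing on the right side. A bystander; origin at the centre of its underside
- wash_bottle: white plastic bottle, 64 mm across, 150 mm high, at the far right. A bystander; origin at the centre of its underside
- mouse: black computer mouse, about 90 by 60 by 31 mm, at the far left. A bystander; origin under its middle
Not all that is in view belongs to the job. Leave any brown or purple look-alike of the counter alone.

How it is judged:
By the outcome, as a careful person would: the job done as asked, in the order asked, and still so for the second after the job is handed in, with the robot touching nothing.
It also fails if it takes over 61 s, if anything falls off the work surface, if the arm or the gripper's body presses on something with over 40 N, if the wrist force passes 120 N, or if a joint passes its speed limit or range.

## Working session

There is one attempt and no reset: what is moved stays moved. The work goes in short steps, Python scripts to look and compute and a tool call to move; the robot and the scene stay as the last step left them, time stands still between calls to the robot, and variables do not carry over. Pictures are saved under pics/ and viewed, and the job is handed in when it is done.

Besides the shell and the picture viewer there is one more tool, called after ">>>" by a JSON object that holds its "op" and its "data". drive_tool: Moves the arm, as the interface text tells. Its arguments: {"type":"object","properties":{"increments":{"type":"array","items":{"type":"number"}},"grip_force":{"type":"number"}},"required":["increments"]}

```bash
mkdir -p pics; ls
cat > h.py <<'E'
import numpy as np, cv2
from plant import r
def world(cam,c,p=None):
    p=p or r.camera_params(cam); return np.array(p['R']).T@(np.array(c)-np.array(p['t']))
def pix2w(cam,uv,z,p=None):
    p=p or r.camera_params(cam)
    K=np.array([[p['fx'],0,p['cx']],[0,p['fy'],p['cy']],[0,0,1]])
    n=cv2.undistortPoints(np.array(uv,float).reshape(-1,1,2),K,np.array(p['D'])).reshape(-1,2)
    R=np.array(p['R']);t=np.array(p['t']);o=-R.T@t
    d=np.c_[n,np.ones(len(n))]@R
    return o+d*((z-o[2])/d[:,2])[:,None]
def w2pix(cam,X,p=None):
    p=p or r.camera_params(cam)
    K=np.array([[p['fx'],0,p['cx']],[0,p['fy'],p['cy']],[0,0,1]])
    return cv2.projectPoints(np.array(X,float).reshape(-1,1,3),cv2.Rodrigues(np.array(p['R']))[0],np.array(p['t'],float),K,np.array(p['D']))[0].reshape(-1,2)
E
python3 - <<'E'
from h import *
np.set_printoptions(precision=4,suppress=True)
for c in ['top','scene']:
    im=r.read_camera(c); cv2.imwrite(f'pics/{c}0.png',im)
    p=r.camera_params(c); print(c,world(c,[0,0,0]))
    for l in (['counter','counter_mid','counter_handle','dial_grip','mat','wrench','wafer_box','flange','wash_bottle','mouse'] if c=='top' else ['counter_mid','counter_handle','dial_grip','mat']):
        for d in r.pinpoint(c,l)[:3]: print(l,round(d['confidence'],2),world(c,d['centre']))
s=r.get_state(); print(s['time_s'],s['tcp_pos'],s['tcp_rot'],s['opening'],s['contact_force'],r.hold_point_z)
E
```

```text
pics
top [ 0.2783 -0.0263  1.1949]
counter 0.74 [0.2422 0.2611 0.0033]
counter 0.68 [ 0.2569 -0.2708  0.0049]
counter 0.56 [ 0.5174 -0.2147  0.0002]
counter_mid 0.91 [ 0.5231 -0.2138  0.0258]
counter_mid 0.8 [0.2401 0.2582 0.0223]
counter_mid 0.78 [ 0.2569 -0.2694  0.0203]
counter_handle 0.86 [0.2827 0.2452 0.0732]
counter_handle 0.8 [ 0.4798 -0.2308  0.0802]
counter_handle 0.75 [ 0.2693 -0.3089  0.0754]
dial_grip 0.64 [0.1992 0.2738 0.0727]
dial_grip 0.62 [ 0.2494 -0.2213  0.0696]
mat 0.89 [ 0.5431  0.2523 -0.    ]
mat 0.61 [0.4359 0.0041 0.0029]
wrench 0.71 [0.4331 0.0018 0.0046]
wafer_box 0.78 [0.6464 0.015  0.0024]
flange 0.89 [ 0.4152 -0.492   0.002 ]
wash_bottle 0.71 [ 0.5786 -0.4808  0.0004]
mouse 0.71 [0.6128 0.4422 0.0035]
scene [1.3126 0.4966 0.9902]
counter_mid 0.9 [ 0.5226 -0.2117  0.0231]
counter_mid 0.78 [ 0.2604 -0.2705  0.0264]
counter_mid 0.73 [0.2417 0.2594 0.0249]
counter_handle 0.96 [ 0.4766 -0.2261  0.0706]
counter_handle 0.86 [ 0.2656 -0.3096  0.0755]
counter_handle 0.72 [0.2792 0.2484 0.0746]
dial_grip 0.64 [ 0.2534 -0.2291  0.0751]
dial_grip 0.62 [ 0.5584 -0.2001  0.0665]
mat 0.74 [0.5403 0.2483 0.0018]
mat 0.27 [ 0.5227 -0.2118  0.003 ]
0.8 [0.2456 0.5747 0.2313] [[ 0.      0.393   0.9195]
 [ 0.0001  0.9195 -0.393 ]
 [-1.      0.0001  0.    ]] 0.08514760036157035 [-0.034  -0.2772 -0.2182] -0.0187
```

View pics/top0.png

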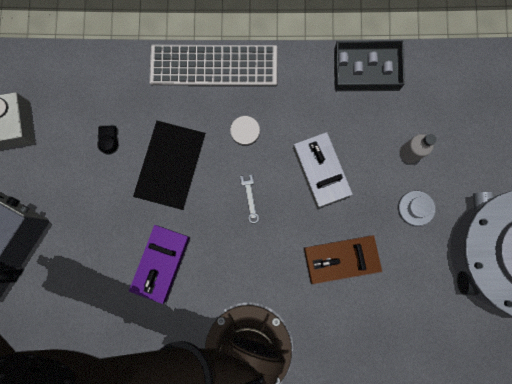

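View pics/scene0.png

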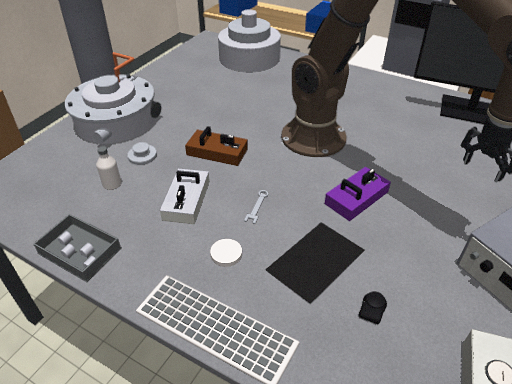

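Top view: the white counter is at about (322,170), with its handle at (330,181) and its knob at (317,152). The mat is at (170,165), the wrench at (250,198) and the wafer box at (245,130). The brown and purple boxes are look-alikes. Next I'll fit the outlines.

Run:
```python
from h import *
np.set_printoptions(precision=4,suppress=True)
im=cv2.imread('pics/top0.png').astype(int)
g=im.sum(2)/3
m=np.zeros(g.shape,np.uint8); m[125:212,288:360]=(g[125:212,288:360]>110); 
k=np.zeros(g.shape,np.uint8); k[115:215,128:212]=(g[115:215,128:212]<22)
print(g[165,120:215:4],g[170,288:360:4])
for n,mm,z in (('counter',m,0.045),('mat',k,0.004)):
    c=max(cv2.findContours(mm,cv2.RETR_EXTERNAL,cv2.CHAIN_APPROX_NONE)[0],key=cv2.contourArea)
    w=pix2w('top',c.reshape(-1,2),z)[:,:2]
    b=cv2.minAreaRect((w*1000).astype(np.float32)); print(n,b); print(cv2.boxPoints(b))
crop=cv2.resize(cv2.imread('pics/top0.png')[125:215,288:364],None,fx=6,fy=6,interpolation=cv2.INTER_CUBIC); cv2.imwrite('pics/crop0.png',crop)
```

```text
[102.6667  97.3333 100.3333 102.6667  94.6667  98.6667  13.      16.
  23.      18.      14.3333  17.      18.6667  10.      19.      19.
  10.3333  16.3333  17.      76.     101.3333 100.3333  97.3333  97.    ] [ 97.6667 101.     102.      99.6667 136.6667 179.     179.     173.3333
 174.     176.6667 172.3333 175.3333 172.3333 175.      97.3333 103.3333
  93.6667  98.6667]
counter ((521.2234497070312, -213.65484619140625), (202.6007537841797, 106.29844665527344), 21.062910079956055)
[[ 407.5899 -200.4633]
 [ 445.7928 -299.6596]
 [ 634.8571 -226.8463]
 [ 596.6542 -127.6501]]
mat ((539.120361328125, 249.9806671142578), (156.504150390625, 245.8964080810547), 75.58918762207031)
[[400.5658 204.7891]
 [638.7253 143.5923]
 [677.6749 295.1722]
 [439.5154 356.3691]]
```

View pics/crop0.png

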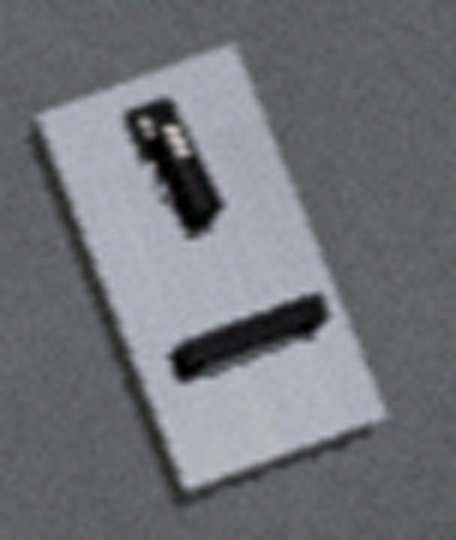

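```bash
cat >> h.py <<'E'
def plan(xyz,yaw,step=0.04,turn=6.5,nmax=8,g=0.2):
    s=r.get_state(); p=np.array(s['tcp_pos']); R=np.array(s['tcp_rot']); xyz=np.array(xyz,float)
    a=np.degrees(np.arctan2(R[1,1],R[0,1])); dy=(a-yaw+180)%360-180
    d=xyz-p; n=int(max(np.ceil(np.linalg.norm(d)/step),np.ceil(abs(dy)/turn),1))
    print('t',s['time_s'],'tcp',p.round(4),'yaw',round(a,2),'tilt',R[:,0].round(3),'d',d.round(4),'turn',round(dy,2),'n',n,'F',np.round(s['contact_force'],1),'op',round(s['opening'],4),'q',np.round(s['joint_pos'],2))
    for i in range(min(n,nmax)):
        b=np.radians(a-dy*i/n); e=d/n
        l=[-e[2], e[0]*np.cos(b)+e[1]*np.sin(b), e[0]*np.sin(b)-e[1]*np.cos(b)]
        print(', '.join(f'{v/0.8:.4f}' for v in l)+f', {dy/n/180:.4f}, {g},')
E
python3 -c "
from h import *
plan([.4823,-.2286,.2],21.06)"
```

```text
t 0.8 tcp [0.2456 0.5747 0.2313] yaw 66.86 tilt [ 0.  0. -1.] d [ 0.2367 -0.8033 -0.0313] turn 45.8 n 21 F [-0.  -0.3 -0.2] op 0.0851 q [-1.27  0.43  0.03  1.57 -0.01  1.13 -0.08]
0.0019, -0.0384, 0.0317, 0.0121, 0.2,
0.0019, -0.0372, 0.0332, 0.0121, 0.2,
0.0019, -0.0359, 0.0346, 0.0121, 0.2,
0.0019, -0.0346, 0.0359, 0.0121, 0.2,
0.0019, -0.0332, 0.0372, 0.0121, 0.2,
0.0019, -0.0317, 0.0384, 0.0121, 0.2,
0.0019, -0.0302, 0.0396, 0.0121, 0.2,
0.0019, -0.0287, 0.0407, 0.0121, 0.2,
```

>>> {"op": "drive_tool", "data": {"increments": [0,-0.038,0.032,0.012,0.2,0,-0.037,0.033,0.012,0.2,0,-0.036,0.035,0.012,0.2,0,-0.035,0.036,0.012,0.2,0,-0.033,0.037,0.012,0.2,0,-0.032,0.038,0.012,0.2,0,-0.03,0.04,0.012,0.2,0,-0.029,0.041,0.012,0.2], "grip_force": 60}}

```text
time_s: 1.47
tcp_pos: [0.334, 0.2661, 0.2287]
tcp_rot: [[-0.002, 0.647, 0.762], [0.006, 0.762, -0.647], [-1.0, 0.004, -0.005]]
contact_force: [1.0, 0.8, 0.6]
opening: 0.0514
```

```bash
python3 -c "
from h import *
plan([.4823,-.2286,.2],21.06)"
```

```text
t 1.4667 tcp [0.334  0.2661 0.2287] yaw 49.67 tilt [-0.002  0.006 -1.   ] d [ 0.1483 -0.4947 -0.0287] turn 28.61 n 13 F [1.  0.8 0.6] op 0.0514 q [-0.96  0.11  0.18  2.04 -0.03  0.99  0.11]
0.0028, -0.0270, 0.0417, 0.0122, 0.2,
0.0028, -0.0254, 0.0427, 0.0122, 0.2,
0.0028, -0.0238, 0.0436, 0.0122, 0.2,
0.0028, -0.0221, 0.0445, 0.0122, 0.2,
0.0028, -0.0203, 0.0453, 0.0122, 0.2,
0.0028, -0.0186, 0.0460, 0.0122, 0.2,
0.0028, -0.0168, 0.0467, 0.0122, 0.2,
0.0028, -0.0150, 0.0473, 0.0122, 0.2,
```

>>> {"op": "drive_tool", "data": {"increments": [0.003,-0.027,0.042,0.012,0.2,0.003,-0.025,0.043,0.012,0.2,0.003,-0.024,0.044,0.012,0.2,0.003,-0.022,0.044,0.012,0.2,0.003,-0.02,0.045,0.012,0.2,0.003,-0.019,0.046,0.012,0.2,0.003,-0.017,0.047,0.012,0.2,0.003,-0.015,0.047,0.012,0.2]}}

```text
time_s: 2.13
tcp_pos: [0.426, -0.0529, 0.2095]
tcp_rot: [[0.008, 0.852, 0.524], [0.014, 0.524, -0.852], [-1.0, 0.014, -0.008]]
contact_force: [1.3, 1.7, 0.1]
opening: 0.0515
```

```bash
python3 -c "
from h import *
plan([.4823,-.2286,.2],21.06)"
```

```text
t 2.1333 tcp [ 0.426  -0.0529  0.2095] yaw 31.6 tilt [ 0.008  0.014 -1.   ] d [ 0.0563 -0.1757 -0.0095] turn 10.54 n 5 F [1.3 1.7 0.1] op 0.0515 q [-0.47  0.13  0.55  2.09 -0.1   0.94  0.68]
0.0024, -0.0110, 0.0448, 0.0117, 0.2,
0.0024, -0.0094, 0.0452, 0.0117, 0.2,
0.0024, -0.0077, 0.0455, 0.0117, 0.2,
0.0024, -0.0060, 0.0457, 0.0117, 0.2,
0.0024, -0.0043, 0.0459, 0.0117, 0.2,
```

>>> {"op": "drive_tool", "data": {"increments": [0.002,-0.011,0.045,0.012,0.2,0.002,-0.009,0.045,0.012,0.2,0.002,-0.008,0.045,0.012,0.2,0.002,-0.006,0.046,0.012,0.2,0.002,-0.005,0.044,0.011,0.2,0,0,0,0,0.2,0,0,0,0,0.2]}}

```text
time_s: 2.72
tcp_pos: [0.4824, -0.2471, 0.2007]
tcp_rot: [[0.014, 0.941, 0.339], [0.008, 0.339, -0.941], [-1.0, 0.016, -0.003]]
contact_force: [-0.1, 0.7, 0.1]
opening: 0.0513
```

Run:
```python
from h import *
np.set_printoptions(precision=4,suppress=True)
plan([.4823,-.2286,.2],21.06)
p=r.camera_params('wrist'); im=r.read_camera('wrist'); cv2.imwrite('pics/wr1.png',im)
for l in ['counter_mid','counter_handle','dial_grip']:
  for d in r.pinpoint('wrist',l)[:2]: print(l,round(d['confidence'],2),world('wrist',d['centre'],p))
a=np.radians(21.06);c=np.array([np.cos(a),np.sin(a)])
print(w2pix('wrist',[[.4823,-.2286,.083],[*(np.array([.5215,-.2135])+.042*c),.083]],p))
```

```text
t 2.7167 tcp [ 0.4824 -0.2471  0.2007] yaw 19.82 tilt [ 0.014  0.008 -1.   ] d [-0.0001  0.0185 -0.0007] turn -1.24 n 1 F [-0.1  0.7  0.1] op 0.0513 q [-0.11  0.36  0.66  1.86 -0.28  1.    1.02]
0.0009, 0.0077, -0.0218, -0.0069, 0.2,
counter_mid 0.87 [ 0.5202 -0.2178  0.02  ]
counter_mid 0.56 [ 0.2566 -0.2675  0.0169]
counter_handle 0.65 [ 0.482  -0.2265  0.0811]
dial_grip 0.87 [ 0.5597 -0.2035  0.0732]
[[254.8396 161.5374]
 [356.022  159.0895]]
```

View pics/wr1.png

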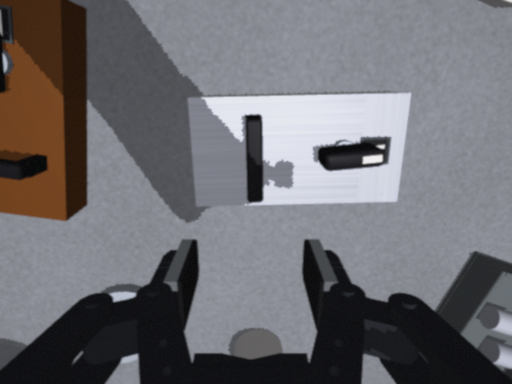

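The wrist view shows the bar centred at (254,158) and vertical, with the case edges 1.3° off the tool axis. That agrees with the 21° fit. Next I'll centre the tool and descend.

>>> {"op": "drive_tool", "data": {"increments": [0,0.004,-0.012,-0.004,0.2,0,0.004,-0.01,-0.003,0.2,0,0,0,0,0.2,0.035,0,0,0,0.2,0.035,0,0,0,0.2,0,0,0,0,0.2,0,0,0,0,0.2]}}

```text
time_s: 3.5
tcp_pos: [0.4857, -0.2138, 0.1464]
tcp_rot: [[0.02, 0.925, 0.38], [0.014, 0.38, -0.925], [-1.0, 0.023, -0.005]]
contact_force: [-0.6, -0.7, 0.7]
opening: 0.0512
```

Run:
```python
from h import *
plan([.4823,-.2286,.057],21.06,step=.02)
im=r.read_camera('wrist'); cv2.imwrite('pics/wr2.png',im)
p=r.camera_params('wrist')
print(w2pix('wrist',[[.4823,-.2286,.083]],p))
```

```text
t 3.5 tcp [ 0.4857 -0.2138  0.1464] yaw 22.31 tilt [ 0.02   0.014 -1.   ] d [-0.0034 -0.0148 -0.0894] turn 1.25 n 5 F [-0.6 -0.7  0.7] op 0.0512 q [-0.12  0.41  0.61  1.95 -0.33  0.86  1.05]
0.0223, -0.0022, 0.0031, 0.0014, 0.2,
0.0223, -0.0022, 0.0031, 0.0014, 0.2,
0.0223, -0.0022, 0.0031, 0.0014, 0.2,
0.0223, -0.0022, 0.0031, 0.0014, 0.2,
0.0223, -0.0021, 0.0031, 0.0014, 0.2,
[[234.75939798 222.29581651]]
```

View pics/wr2.png

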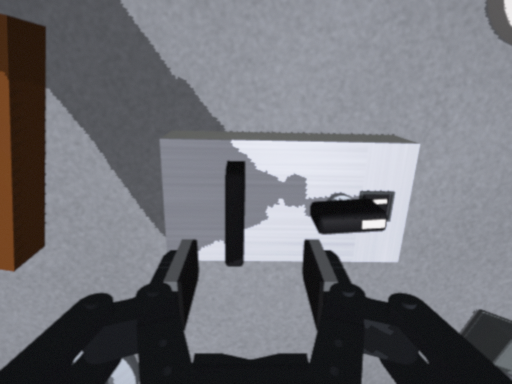

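Run:
```python
from h import *
plan([.4823,-.2286,.057],21.06,step=.02)
s=r.get_state();print(np.round(s['dq'],3))
```

```text
t 3.55 tcp [ 0.4856 -0.2136  0.1464] yaw 22.32 tilt [ 0.019  0.014 -1.   ] d [-0.0033 -0.015  -0.0894] turn 1.26 n 5 F [ 0.   1.2 -0.8] op 0.0514 q [-0.12  0.41  0.61  1.95 -0.33  0.86  1.05]
0.0224, -0.0022, 0.0032, 0.0014, 0.2,
0.0224, -0.0022, 0.0032, 0.0014, 0.2,
0.0224, -0.0022, 0.0032, 0.0014, 0.2,
0.0224, -0.0022, 0.0032, 0.0014, 0.2,
0.0224, -0.0021, 0.0032, 0.0014, 0.2,
[ 0.    -0.013  0.011 -0.015  0.003  0.008 -0.003]
```

>>> {"op": "drive_tool", "data": {"increments": [0,0,0.006,0.003,0.2,0,-0.002,0.006,0.003,0.2,0,0,0,0,0.2]}}

```text
time_s: 3.8
tcp_pos: [0.4895, -0.2241, 0.1497]
tcp_rot: [[0.023, 0.932, 0.362], [0.013, 0.362, -0.932], [-1.0, 0.026, -0.004]]
contact_force: [0.3, -0.1, 0.2]
opening: 0.0512
```

Run:
```python
from h import *
plan([.4823,-.2286,.057],21.06,step=.02)
s=r.get_state();print(np.round(s['dq'],3))
```

```text
t 3.8 tcp [ 0.4895 -0.2241  0.1497] yaw 21.21 tilt [ 0.023  0.013 -1.   ] d [-0.0072 -0.0045 -0.0927] turn 0.15 n 5 F [ 0.3 -0.1  0.2] op 0.0512 q [-0.11  0.41  0.61  1.94 -0.34  0.87  1.05]
0.0232, -0.0021, 0.0004, 0.0002, 0.2,
0.0232, -0.0021, 0.0004, 0.0002, 0.2,
0.0232, -0.0021, 0.0004, 0.0002, 0.2,
0.0232, -0.0021, 0.0004, 0.0002, 0.2,
0.0232, -0.0021, 0.0004, 0.0002, 0.2,
[-0.009 -0.016 -0.003 -0.014  0.005  0.012 -0.009]
```

>>> {"op": "drive_tool", "data": {"increments": [0.024,-0.003,0.001,0,0.2,0.024,-0.003,0.001,0,0.2,0.024,-0.003,0.001,0,0.2,0.02,-0.002,0,0,0.2,0.01,0,0,0,0.2]}}

```text
time_s: 4.22
tcp_pos: [0.4895, -0.2333, 0.0719]
tcp_rot: [[0.037, 0.933, 0.359], [0.008, 0.359, -0.933], [-0.999, 0.037, 0.005]]
contact_force: [0.2, 0.2, -1.1]
opening: 0.051
```

Run:
```python
from h import *
plan([.4823,-.2286,.057],21.06,step=.02)
s=r.get_state();print(np.round(s['dq'],3))
p=r.camera_params('wrist')
im=r.read_camera('wrist'); cv2.imwrite('pics/wr3.png',im)
```

```text
t 4.2167 tcp [ 0.4895 -0.2333  0.0719] yaw 21.06 tilt [ 0.037  0.008 -0.999] d [-0.0072  0.0047 -0.0149] turn -0.0 n 1 F [ 0.2  0.2 -1.1] op 0.051 q [-0.02  0.52  0.53  2.01 -0.44  0.7   1.16]
0.0186, -0.0063, -0.0087, -0.0000, 0.2,
[ 0.099  0.135 -0.111  0.041 -0.126 -0.186  0.102]
```

View pics/wr3.png

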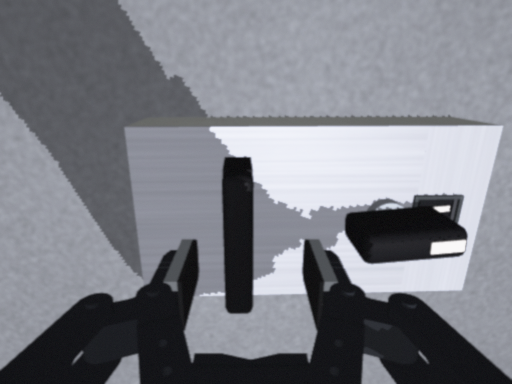

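>>> {"op": "drive_tool", "data": {"increments": [0.008,-0.006,-0.003,0,0.2,0.008,-0.005,-0.003,0,0.2,0.002,-0.002,0,0,0.2]}}

```text
time_s: 4.52
tcp_pos: [0.4791, -0.233, 0.057]
tcp_rot: [[0.038, 0.933, 0.359], [0.008, 0.359, -0.933], [-0.999, 0.038, 0.007]]
contact_force: [-0.5, 0.3, 0.1]
opening: 0.051
```

Run:
```python
from h import *
plan([.4823,-.2286,.057],21.06,step=.02)
s=r.get_state();print(np.round(s['dq'],3))
p=r.camera_params('wrist')
im=r.read_camera('wrist'); cv2.imwrite('pics/wr4.png',im)
```

```text
t 4.5167 tcp [ 0.4791 -0.233   0.057 ] yaw 21.06 tilt [ 0.038  0.008 -0.999] d [ 0.0032  0.0044 -0.    ] turn -0.0 n 1 F [-0.5  0.3  0.1] op 0.051 q [-0.01  0.53  0.51  2.04 -0.46  0.65  1.18]
0.0000, 0.0057, -0.0037, -0.0000, 0.2,
[ 0.045  0.001 -0.022  0.034 -0.019 -0.047  0.047]
```

View pics/wr4.png

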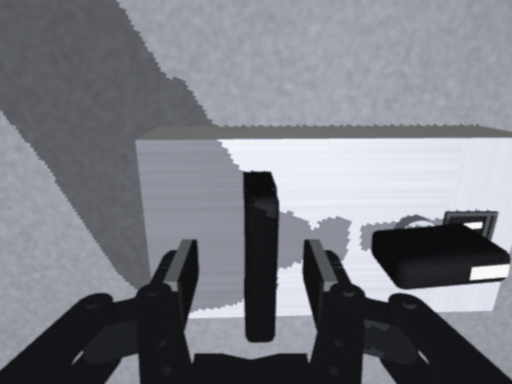

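>>> {"op": "drive_tool", "data": {"increments": [0,0.003,0,0,0.0,0,0.001,0,0,-0.3,0,0,0,0,-1,0,0,0,0,-1,0,0,0,0,-1,0,0,0,0,-1], "grip_force": 80}}

```text
time_s: 5.07
tcp_pos: [0.4832, -0.2323, 0.0591]
tcp_rot: [[0.04, 0.932, 0.359], [0.007, 0.359, -0.933], [-0.999, 0.04, 0.008]]
contact_force: [1.0, -0.4, -3.0]
opening: 0.0125
```

Run:
```python
from h import *
plan([.4823,-.2286,.2],21.06,step=.02,nmax=1)
im=r.read_camera('wrist'); cv2.imwrite('pics/wr5.png',im)
```

```text
t 5.0667 tcp [ 0.4832 -0.2323  0.0591] yaw 21.07 tilt [ 0.04   0.007 -0.999] d [-0.0009  0.0037  0.1409] turn 0.01 n 8 F [ 1.  -0.4 -3. ] op 0.0125 q [-0.01  0.53  0.52  2.03 -0.46  0.66  1.18]
-0.0220, 0.0001, -0.0006, 0.0000, 0.2,
```

View pics/wr5.png

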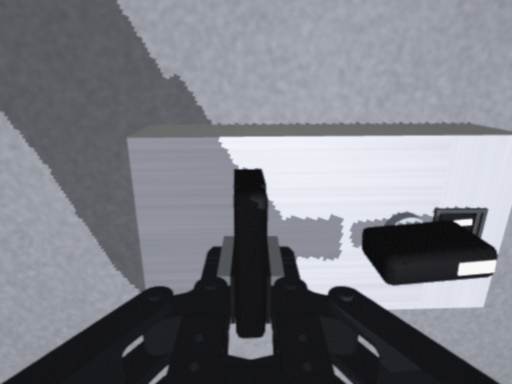

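>>> {"op": "drive_tool", "data": {"increments": [-0.008,0,0,0,-1,-0.015,0,0,0,-1,-0.02,0,0,0,-1,-0.025,0,0,0,-1,-0.025,0,0,0,-1,-0.015,0,0,0,-1,0,0,0,0,-1], "grip_force": 100}}

```text
time_s: 5.7
tcp_pos: [0.4748, -0.2313, 0.1498]
tcp_rot: [[0.03, 0.933, 0.358], [0.01, 0.358, -0.934], [-0.999, 0.032, 0.001]]
contact_force: [0.6, 0.4, -6.8]
opening: 0.0121
```

Run:
```python
from h import *
plan([.4993,.2604,.15],-14.4,step=.033)
im=r.read_camera('wrist'); cv2.imwrite('pics/wr6.png',im)
```

```text
t 5.7 tcp [ 0.4748 -0.2313  0.1498] yaw 20.97 tilt [ 0.03   0.01  -0.999] d [2.450e-02 4.917e-01 2.000e-04] turn 35.37 n 15 F [ 0.6  0.4 -6.8] op 0.0121 q [-0.1   0.39  0.62  1.97 -0.33  0.86  1.07]
-0.0000, 0.0166, -0.0375, 0.0131, 0.2,
-0.0000, 0.0150, -0.0382, 0.0131, 0.2,
-0.0000, 0.0134, -0.0388, 0.0131, 0.2,
-0.0000, 0.0118, -0.0393, 0.0131, 0.2,
-0.0000, 0.0102, -0.0397, 0.0131, 0.2,
-0.0000, 0.0085, -0.0401, 0.0131, 0.2,
-0.0000, 0.0069, -0.0404, 0.0131, 0.2,
-0.0000, 0.0052, -0.0407, 0.0131, 0.2,
```

View pics/wr6.png

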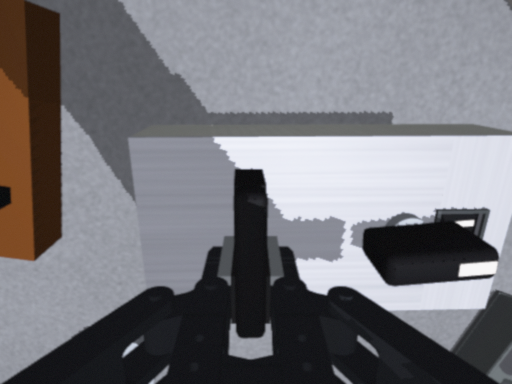

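>>> {"op": "drive_tool", "data": {"increments": [0,0.008,-0.018,0.006,-1,0,0.014,-0.03,0.012,-1,0,0.015,-0.038,0.013,-1,0,0.013,-0.039,0.013,-1,0,0.012,-0.039,0.013,-1,0,0.01,-0.04,0.013,-1,0,0.008,-0.04,0.013,-1,0,0.006,-0.04,0.013,-1]}}

```text
time_s: 6.42
tcp_pos: [0.4851, 0.0068, 0.1471]
tcp_rot: [[0.023, 0.999, 0.035], [0.005, 0.035, -0.999], [-1.0, 0.023, -0.004]]
contact_force: [0.2, 0.5, -7.0]
opening: 0.012
```

Run:
```python
from h import *
plan([.4993,.2604,.15],-14.4,step=.033)
```

```text
t 6.4167 tcp [0.4851 0.0068 0.1471] yaw 1.99 tilt [ 0.023  0.005 -1.   ] d [0.0142 0.2536 0.0029] turn 16.39 n 8 F [ 0.2  0.5 -7. ] op 0.012 q [-0.67  0.34  0.71  2.07 -0.31  0.81  0.25]
-0.0005, 0.0036, -0.0395, 0.0114, 0.2,
-0.0005, 0.0022, -0.0396, 0.0114, 0.2,
-0.0005, 0.0008, -0.0397, 0.0114, 0.2,
-0.0005, -0.0007, -0.0397, 0.0114, 0.2,
-0.0005, -0.0021, -0.0396, 0.0114, 0.2,
-0.0005, -0.0035, -0.0395, 0.0114, 0.2,
-0.0005, -0.0049, -0.0394, 0.0114, 0.2,
-0.0005, -0.0063, -0.0392, 0.0114, 0.2,
```

Tracking is good. I'll slow down at the end, because the arm coasts.

>>> {"op": "drive_tool", "data": {"increments": [-0.001,0.004,-0.04,0.011,-1,-0.001,0.002,-0.04,0.011,-1,-0.001,0.001,-0.04,0.011,-1,-0.001,-0.001,-0.04,0.011,-1,-0.001,-0.002,-0.04,0.011,-1,0,-0.003,-0.035,0.01,-1,0,-0.003,-0.025,0.01,-1,0,-0.003,-0.015,0.006,-1]}}

```text
time_s: 7.08
tcp_pos: [0.4881, 0.2443, 0.1454]
tcp_rot: [[0.01, 0.974, -0.225], [0.003, -0.225, -0.974], [-1.0, 0.009, -0.005]]
contact_force: [-0.5, -0.1, -7.5]
opening: 0.0118
```

Run:
```python
from h import *
plan([.4993,.2604,.15],-14.4,step=.033)
```

```text
t 7.0833 tcp [0.4881 0.2443 0.1454] yaw -13.01 tilt [ 0.01   0.003 -1.   ] d [0.0112 0.0161 0.0046] turn 1.39 n 1 F [-0.5 -0.1 -7.5] op 0.0118 q [-1.09  0.46  0.73  1.92 -0.39  0.89 -0.39]
-0.0058, 0.0091, -0.0228, 0.0077, 0.2,
```

>>> {"op": "drive_tool", "data": {"increments": [0,0.005,-0.008,0.004,-1,0,0.004,-0.005,0.002,-1,0,0,0,0,-1]}}

```text
time_s: 7.33
tcp_pos: [0.4954, 0.2568, 0.1426]
tcp_rot: [[0.005, 0.971, -0.239], [0.001, -0.239, -0.971], [-1.0, 0.005, -0.002]]
contact_force: [1.3, 0.3, -7.4]
opening: 0.012
```

Run:
```python
from h import *
plan([.4993,.2604,.062],-14.4,step=.02)
print(np.round(r.get_state()['dq'],3))
im=r.read_camera('top'); cv2.imwrite('pics/top1.png',cv2.resize(im[80:250,90:270],None,fx=3.4,fy=3.4))
im=r.read_camera('wrist'); cv2.imwrite('pics/wr7.png',im)
```

```text
t 7.3333 tcp [0.4954 0.2568 0.1426] yaw -13.82 tilt [ 0.005  0.001 -1.   ] d [ 0.0039  0.0036 -0.0806] turn 0.58 n 5 F [ 1.3  0.3 -7.4] op 0.012 q [-1.09  0.49  0.73  1.89 -0.4   0.91 -0.41]
0.0202, 0.0007, -0.0011, 0.0006, 0.2,
0.0202, 0.0007, -0.0011, 0.0006, 0.2,
0.0202, 0.0007, -0.0011, 0.0006, 0.2,
0.0202, 0.0007, -0.0011, 0.0006, 0.2,
0.0202, 0.0007, -0.0011, 0.0006, 0.2,
[ 0.008  0.006  0.003  0.019  0.01  -0.004  0.01 ]
```

View pics/top1.png

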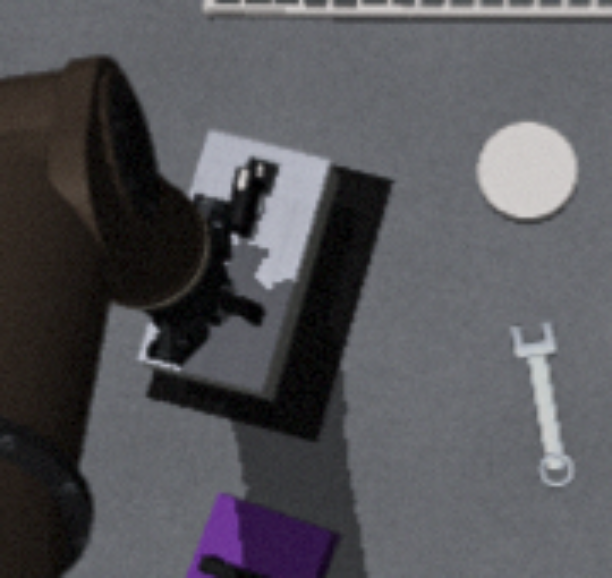

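View pics/wr7.png

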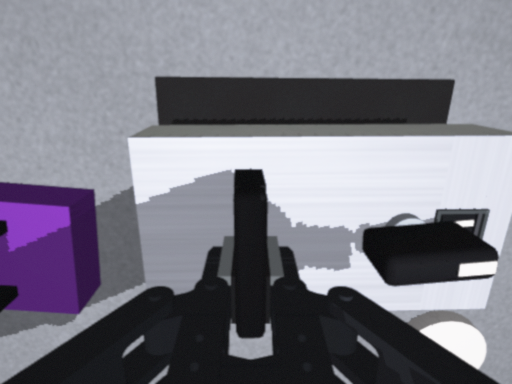

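>>> {"op": "drive_tool", "data": {"increments": [0.015,0.001,-0.001,0.001,-1,0.022,0.001,-0.001,0.001,-1,0.022,0.001,-0.001,0.001,-1,0.018,0.001,-0.001,0,-1,0.008,0,0,0,-1,0.002,0,0,0,-1,0,0,0,0,-1]}}

```text
time_s: 8.02
tcp_pos: [0.5009, 0.2488, 0.0683]
tcp_rot: [[0.005, 0.965, -0.26], [-0.001, -0.26, -0.965], [-1.0, 0.006, -0.001]]
contact_force: [0.2, -0.5, -6.5]
opening: 0.0122
```

Run:
```python
from h import *
plan([.4993,.2604,.063],-14.4,step=.02)
print(np.round(r.get_state()['dq'],3))
```

```text
t 8.0167 tcp [0.5009 0.2488 0.0683] yaw -15.1 tilt [ 0.005 -0.001 -1.   ] d [-0.0016  0.0116 -0.0053] turn -0.7 n 1 F [ 0.2 -0.5 -6.5] op 0.0122 q [-1.01  0.59  0.65  1.95 -0.5   0.76 -0.33]
0.0067, -0.0058, -0.0135, -0.0039, 0.2,
[ 0.013  0.004  0.003  0.01  -0.003 -0.002  0.007]
```

>>> {"op": "drive_tool", "data": {"increments": [0,-0.003,-0.006,-0.002,-1,0,-0.002,-0.004,-0.002,-1,0,0,0,0,-1]}}

```text
time_s: 8.27
tcp_pos: [0.4999, 0.2574, 0.0697]
tcp_rot: [[0.007, 0.968, -0.249], [-0.0, -0.249, -0.968], [-1.0, 0.007, -0.002]]
contact_force: [0.3, 0.3, -7.2]
opening: 0.012
```

Run:
```python
from h import *
plan([.4993,.2604,.063],-14.4,step=.02)
im=r.read_camera('scene'); cv2.imwrite('pics/sc1.png',cv2.resize(im[180:320,230:410],None,fx=4,fy=4))
```

```text
t 8.2667 tcp [0.4999 0.2574 0.0697] yaw -14.42 tilt [ 0.007 -0.    -1.   ] d [-0.0006  0.003  -0.0067] turn -0.02 n 1 F [ 0.3  0.3 -7.2] op 0.012 q [-1.02  0.59  0.65  1.94 -0.5   0.77 -0.34]
0.0083, -0.0017, -0.0034, -0.0001, 0.2,
```

View pics/sc1.png

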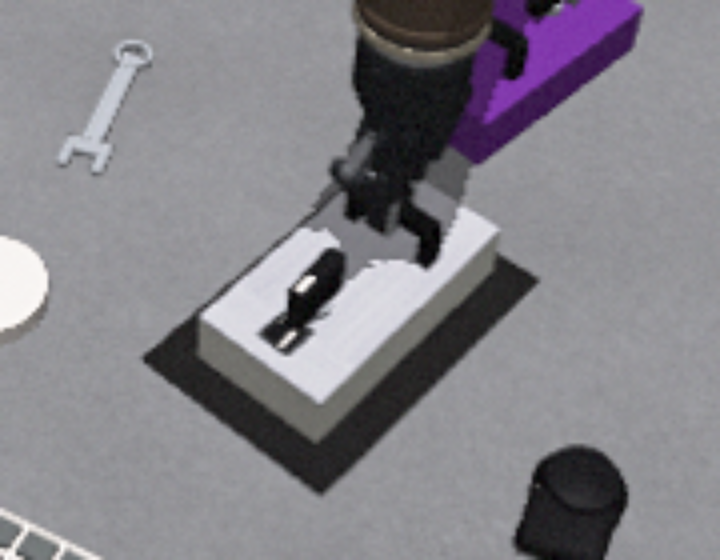

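>>> {"op": "drive_tool", "data": {"increments": [0.004,0,-0.001,0,-1,0.004,0,-0.001,0,-1,0.003,0,0,0,-1]}}

```text
time_s: 8.57
tcp_pos: [0.5014, 0.2603, 0.0629]
tcp_rot: [[0.01, 0.969, -0.248], [0.003, -0.248, -0.969], [-1.0, 0.009, -0.005]]
contact_force: [-18.8, -5.4, 48.5]
opening: 0.0119
```

>>> {"op": "drive_tool", "data": {"increments": [-0.002,0,0,0,-1,0,0,0,0,-1]}}

```text
time_s: 8.73
tcp_pos: [0.5022, 0.2602, 0.0651]
tcp_rot: [[0.011, 0.969, -0.248], [0.003, -0.248, -0.969], [-1.0, 0.01, -0.006]]
contact_force: [-1.0, -0.4, -4.5]
opening: 0.0119
```

>>> {"op": "drive_tool", "data": {"increments": [0.001,0,0,0,-0.6,0,0,0,0,-0.2,0,0,0,0,0.2,0,0,0,0,0.2]}}

```text
time_s: 9.07
tcp_pos: [0.5044, 0.261, 0.0653]
tcp_rot: [[0.015, 0.969, -0.248], [0.006, -0.249, -0.969], [-1.0, 0.013, -0.009]]
contact_force: [-1.4, 0.6, -0.1]
opening: 0.0509
```

Run:
```python
from h import *
plan([.4993,.2604,.15],-14.4,step=.02,nmax=1)
im=r.read_camera('wrist'); cv2.imwrite('pics/wr8.png',im)
```

```text
t 9.0667 tcp [0.5044 0.261  0.0653] yaw -14.39 tilt [ 0.015  0.006 -1.   ] d [-0.0051 -0.0006  0.0847] turn 0.01 n 5 F [-1.4  0.6 -0.1] op 0.0509 q [-1.02  0.6   0.64  1.94 -0.51  0.75 -0.33]
-0.0212, -0.0012, 0.0005, 0.0000, 0.2,
```

View pics/wr8.png

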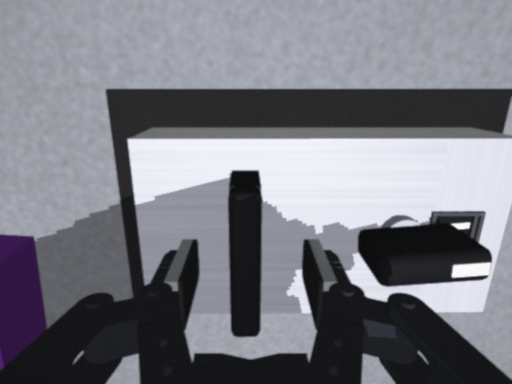

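>>> {"op": "drive_tool", "data": {"increments": [-0.02,-0.001,0,0,0.2,-0.03,-0.002,0,0,0.2,-0.04,0,0,0,0.2,-0.03,0,0,0,0.2,-0.02,0,0,0,0.2,-0.005,0,0,0,0.2,0,0,0,0,0.2]}}

```text
time_s: 9.7
tcp_pos: [0.5002, 0.2605, 0.1854]
tcp_rot: [[0.014, 0.968, -0.249], [0.004, -0.249, -0.968], [-1.0, 0.013, -0.007]]
contact_force: [0.5, -0.1, -0.2]
opening: 0.051
```

Run:
```python
from h import *
plan([.581,.2396,.15],-14.4,step=.02,nmax=1)
p=r.camera_params('wrist')
im=r.read_camera('wrist'); cv2.imwrite('pics/wr9.png',im)
for l in ['counter_mid','counter_handle','dial_grip','mat']:
  for d in r.pinpoint('wrist',l)[:2]: print(l,round(d['confidence'],2),world('wrist',d['centre'],p).round(4))
im=r.read_camera('top'); cv2.imwrite('pics/top2r.png',im); cv2.imwrite('pics/top2.png',cv2.resize(im[100:230,110:230],None,fx=4.5,fy=4.5))
```

```text
t 9.7 tcp [0.5002 0.2605 0.1854] yaw -14.44 tilt [ 0.014  0.004 -1.   ] d [ 0.0808 -0.0209 -0.0354] turn -0.04 n 5 F [ 0.5 -0.1 -0.2] op 0.051 q [-1.13  0.44  0.77  1.84 -0.36  0.99 -0.46]
0.0089, 0.0209, 0.0000, -0.0000, 0.2,
counter_mid 0.95 [0.2411 0.2618 0.0237]
counter_mid 0.84 [0.5394 0.2513 0.0282]
counter_handle 0.98 [0.5017 0.2633 0.0838]
counter_handle 0.7 [0.2796 0.244  0.0728]
dial_grip 0.65 [0.5799 0.2367 0.077 ]
```

View pics/wr9.png

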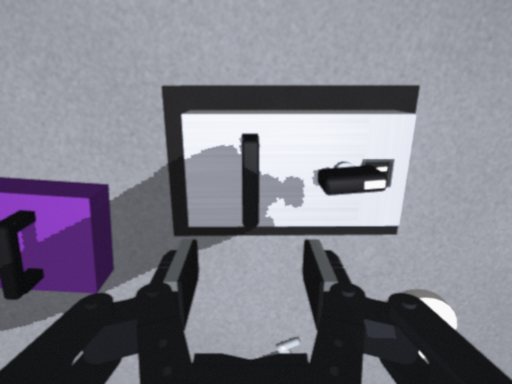

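View pics/top2.png

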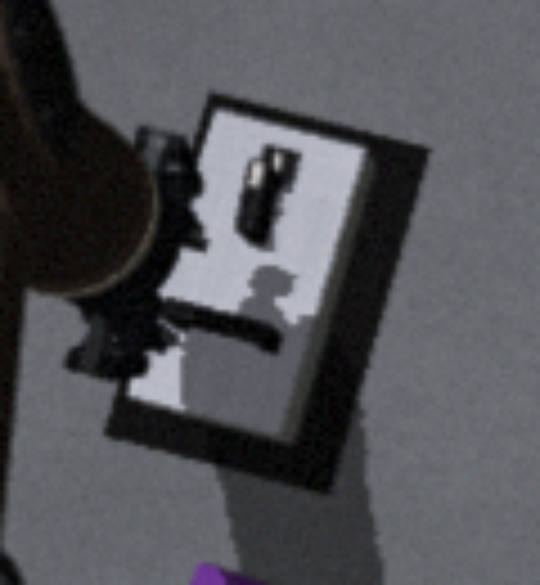

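Run:
```python
from h import *
np.set_printoptions(precision=4,suppress=True)
p=r.camera_params('wrist')
c=pix2w('wrist',[[182,112],[416,113],[398,227],[189,228]],.049,p); m=pix2w('wrist',[[163,86],[419,86],[397,235],[173,235]],.004,p)
for q in (c,m):
    print(q[:,:2].tolist(),q.mean(0),np.degrees(np.arctan2(*(q[1]-q[0])[[1,0]])),np.degrees(np.arctan2(*(q[2]-q[3])[[1,0]])))
ct=c.mean(0)
# project the mat frame
im=cv2.imread('pics/wr9.png'); cv2.imwrite('pics/k1.png',cv2.resize(im[140:220,290:420],None,fx=6,fy=6,interpolation=cv2.INTER_CUBIC))
```

```text
[[0.4600746316335008, 0.3283150210290363], [0.650637088011299, 0.27823818641028436], [0.6243591830574087, 0.17612453130241384], [0.43305623445433483, 0.22517413699345162]] [0.542 0.252 0.049] -14.723545586753495 -14.38071101684851
[[0.4406766256355196, 0.35424125292809133], [0.6772093432812549, 0.29332197351130296], [0.6394152658041278, 0.14036438230843037], [0.39953634124670245, 0.20328310590980303]] [0.5392 0.2478 0.004 ] -14.442714884590965 -14.697243614862881
```

View pics/k1.png

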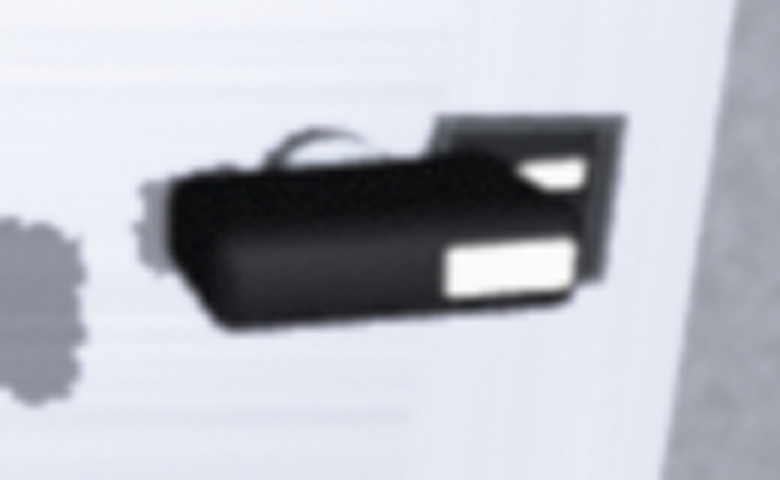

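Run:
```python
from h import *
np.set_printoptions(precision=4,suppress=True)
p=r.camera_params('wrist')
print('cam',world('wrist',[0,0,0],p))
f=lambda a:[[290-.4+x/6,140-.4+y/6] for x,y in a]
for a in ([(230,328),(565,303)],[(445,248),(573,240)],[(447,298),(573,290)]):
    q=pix2w('wrist',f(a),.087,p); print(q[:,:2].tolist(),np.degrees(np.arctan2(*(q[1]-q[0])[[1,0]]))+14.5)
```

```text
cam [0.5186 0.3376 0.3257]
[[0.5593503656872612, 0.24072005236156963], [0.6024661027664399, 0.23305628834382464]] 4.421019843704126
[[0.5882944109354001, 0.24451824515058962], [0.6045294745983498, 0.24140831708224003]] 3.655997205127461
[[0.5875792280251134, 0.23764926895489655], [0.6037003897080795, 0.23458464634969933]] 3.736538158765546
```

```bash
python3 -c "
from h import *
plan([.582,.242,.185],-100.5,step=.02,turn=6.5)"
```

```text
t 10.0 tcp [0.4991 0.2598 0.1833] yaw -14.46 tilt [ 0.011  0.001 -1.   ] d [ 0.0829 -0.0178  0.0017] turn 86.04 n 14 F [ 0.1 -0.3 -0.3] op 0.0514 q [-1.13  0.45  0.77  1.84 -0.36  0.99 -0.46]
-0.0002, 0.0076, -0.0003, 0.0341, 0.2,
-0.0002, 0.0075, -0.0011, 0.0341, 0.2,
-0.0002, 0.0073, -0.0019, 0.0341, 0.2,
-0.0002, 0.0071, -0.0027, 0.0341, 0.2,
-0.0002, 0.0067, -0.0034, 0.0341, 0.2,
-0.0002, 0.0063, -0.0041, 0.0341, 0.2,
-0.0002, 0.0059, -0.0048, 0.0341, 0.2,
-0.0002, 0.0053, -0.0054, 0.0341, 0.2,
```

>>> {"op": "drive_tool", "data": {"increments": [0,0.008,0,0.034,0.2,0,0.008,-0.001,0.034,0.2,0,0.007,-0.002,0.034,0.2,0,0.007,-0.003,0.034,0.2,0,0.007,-0.003,0.034,0.2,0,0.006,-0.004,0.034,0.2,0,0.006,-0.005,0.034,0.2,0,0.005,-0.005,0.034,0.2]}}

```text
time_s: 10.67
tcp_pos: [0.5445, 0.2475, 0.1772]
tcp_rot: [[0.002, 0.416, -0.909], [-0.004, -0.909, -0.416], [-1.0, 0.005, -0.0]]
contact_force: [-0.4, 0.2, 0.1]
opening: 0.0513
```

```bash
python3 -c "
from h import *
plan([.582,.242,.185],-100.5,step=.02,turn=6.5)"
```

```text
t 10.6667 tcp [0.5445 0.2475 0.1772] yaw -65.41 tilt [ 0.002 -0.004 -1.   ] d [ 0.0375 -0.0055  0.0078] turn 35.09 n 6 F [-0.4  0.2  0.1] op 0.0513 q [-1.15  0.6   0.99  1.76 -0.55  1.09 -1.12]
-0.0016, 0.0043, -0.0066, 0.0325, 0.2,
-0.0016, 0.0036, -0.0070, 0.0325, 0.2,
-0.0016, 0.0029, -0.0074, 0.0325, 0.2,
-0.0016, 0.0021, -0.0076, 0.0325, 0.2,
-0.0016, 0.0013, -0.0078, 0.0325, 0.2,
-0.0016, 0.0005, -0.0079, 0.0325, 0.2,
```

>>> {"op": "drive_tool", "data": {"increments": [-0.002,0.004,-0.007,0.032,0.2,-0.002,0.004,-0.007,0.032,0.2,-0.002,0.003,-0.007,0.032,0.2,-0.002,0.002,-0.008,0.032,0.2,-0.002,0.001,-0.008,0.03,0.2,-0.002,0,-0.005,0.015,0.2,0,0,0,0,0.2]}}

```text
time_s: 11.25
tcp_pos: [0.5804, 0.241, 0.1802]
tcp_rot: [[-0.005, -0.149, -0.989], [-0.012, -0.989, 0.149], [-1.0, 0.012, 0.003]]
contact_force: [-0.1, -0.4, -0.1]
opening: 0.0512
```

Run:
```python
from h import *
plan([.582,.242,.185],-100.5,step=.02,turn=6.5)
p=r.camera_params('wrist')
im=r.read_camera('wrist'); cv2.imwrite('pics/wr10.png',im)
for l in ['dial_grip']:
  for d in r.pinpoint('wrist',l)[:2]: print(l,round(d['confidence'],2),world('wrist',d['centre'],p).round(4))
print(w2pix('wrist',[[.582,.242,.087]],p))
```

```text
t 11.25 tcp [0.5804 0.241  0.1802] yaw -98.58 tilt [-0.005 -0.012 -1.   ] d [0.0016 0.001  0.0048] turn 1.92 n 1 F [-0.1 -0.4 -0.1] op 0.0512 q [-1.14  0.72  1.12  1.67 -0.68  1.2  -1.58]
-0.0060, -0.0016, -0.0017, 0.0107, 0.2,
dial_grip 0.92 [0.58   0.2369 0.0712]
[[246.31062797 190.77510091]]
```

View pics/wr10.png

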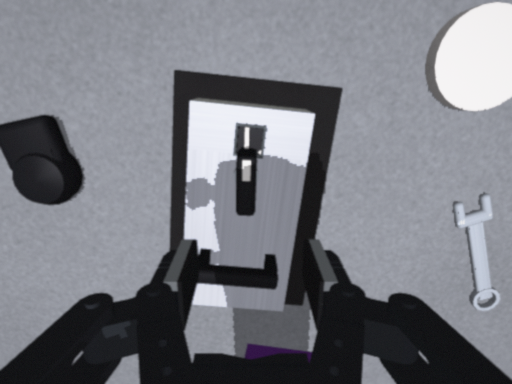

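>>> {"op": "drive_tool", "data": {"increments": [0.015,-0.001,-0.001,0.003,0.2,0.025,0,-0.001,0.003,0.2,0.025,0,0,0,0.2,0.015,0,0,0,0.2,0.005,0,0,0,0.2]}}

```text
time_s: 11.77
tcp_pos: [0.5797, 0.2417, 0.1073]
tcp_rot: [[-0.006, -0.157, -0.988], [-0.009, -0.988, 0.157], [-1.0, 0.01, 0.004]]
contact_force: [-0.4, -0.3, -0.6]
opening: 0.0518
```

Run:
```python
from h import *
plan([.582,.242,.06],-99.5,step=.02,turn=6.5)
p=r.camera_params('wrist')
im=r.read_camera('wrist'); cv2.imwrite('pics/wr11.png',im)
print(w2pix('wrist',[[.582,.242,.087]],p))
```

```text
t 11.7667 tcp [0.5797 0.2417 0.1073] yaw -99.04 tilt [-0.006 -0.009 -1.   ] d [ 0.0023  0.0003 -0.0473] turn 0.46 n 3 F [-0.4 -0.3 -0.6] op 0.0518 q [-1.1   0.79  1.05  1.75 -0.76  1.08 -1.52]
0.0197, -0.0003, -0.0009, 0.0008, 0.2,
0.0197, -0.0003, -0.0009, 0.0008, 0.2,
0.0197, -0.0003, -0.0009, 0.0008, 0.2,
[[247.66785894 232.0427068 ]]
```

View pics/wr11.png

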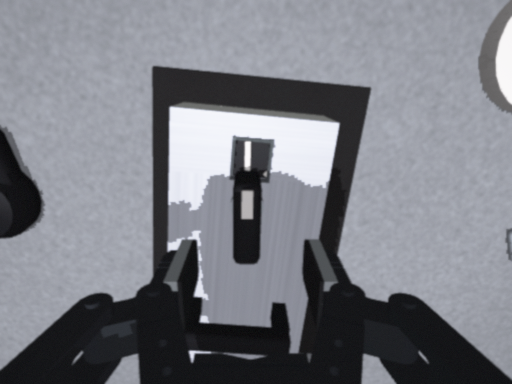

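>>> {"op": "drive_tool", "data": {"increments": [0.02,0,-0.002,0.001,0.2,0.02,0,-0.001,0.001,0.2,0.014,0,-0.001,0,0.2,0.004,0,0,0,0.2,0,0,0,0,0.2]}}

```text
time_s: 12.23
tcp_pos: [0.5831, 0.2409, 0.0577]
tcp_rot: [[-0.005, -0.162, -0.987], [-0.009, -0.987, 0.162], [-1.0, 0.01, 0.004]]
contact_force: [-0.3, 0.0, 0.5]
opening: 0.0512
```

Run:
```python
from h import *
plan([.582,.242,.06],-99.5,step=.02,turn=6.5)
p=r.camera_params('wrist')
im=r.read_camera('wrist'); cv2.imwrite('pics/wr12.png',im)
print(w2pix('wrist',[[.582,.242,.087]],p))
```

```text
t 12.2333 tcp [0.5831 0.2409 0.0577] yaw -99.35 tilt [-0.005 -0.009 -1.   ] d [-0.0011  0.0011  0.0023] turn 0.15 n 1 F [-0.3  0.   0.5] op 0.0512 q [-1.07  0.85  0.99  1.77 -0.82  1.01 -1.48]
-0.0028, -0.0011, 0.0016, 0.0008, 0.2,
[[247.65186636 293.25519125]]
```

View pics/wr12.png

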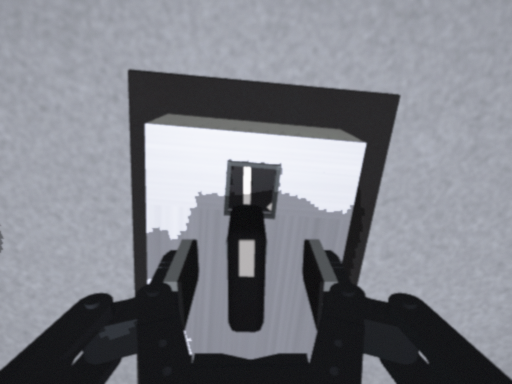

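>>> {"op": "drive_tool", "data": {"increments": [0,0,0,0,-0.2,0,0,0,0,-0.6,0,0,0,0,-1,0,0,0,0,-1,0,0,0,0,-1], "grip_force": 50}}

```text
time_s: 12.7
tcp_pos: [0.5841, 0.2414, 0.0599]
tcp_rot: [[-0.003, -0.162, -0.987], [-0.008, -0.987, 0.162], [-1.0, 0.008, 0.002]]
contact_force: [0.6, -0.8, -3.9]
opening: 0.0154
```

Run:
```python
from h import *
plan([.582,.242,.059],-99.5+131,step=.02,turn=4,nmax=3)
p=r.camera_params('wrist')
im=r.read_camera('wrist'); cv2.imwrite('pics/wr13.png',im)
```

```text
t 12.7 tcp [0.5841 0.2414 0.0599] yaw -99.33 tilt [-0.003 -0.008 -1.   ] d [-0.0021  0.0006 -0.0009] turn -130.83 n 33 F [ 0.6 -0.8 -3.9] op 0.0154 q [-1.07  0.84  0.99  1.77 -0.82  1.01 -1.48]
0.0000, -0.0000, 0.0001, -0.0220, 0.2,
0.0000, -0.0000, 0.0001, -0.0220, 0.2,
0.0000, -0.0000, 0.0001, -0.0220, 0.2,
```

View pics/wr13.png

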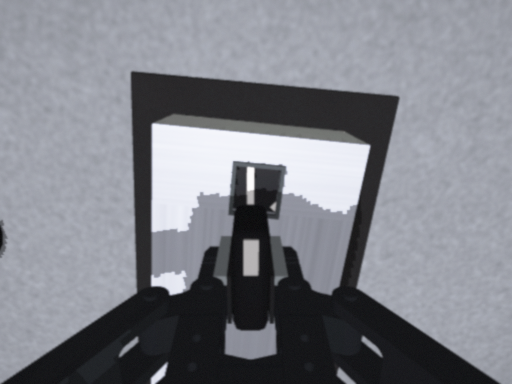

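>>> {"op": "drive_tool", "data": {"increments": [0.002,0,0,-0.01,-1,0,0,0,-0.02,-1,0,0,0,-0.02,-1]}}

```text
time_s: 13.0
tcp_pos: [0.5842, 0.2414, 0.0599]
tcp_rot: [[-0.003, -0.003, -1.0], [-0.007, -1.0, 0.003], [-1.0, 0.007, 0.003]]
contact_force: [1.0, 0.2, -3.8]
opening: 0.0152
```

Run:
```python
from h import *
plan([.584,.2414,.059],-99.5+131,step=.02,turn=4,nmax=1)
p=r.camera_params('wrist')
im=r.read_camera('wrist'); cv2.imwrite('pics/wr14.png',im)
```

```text
t 13.0 tcp [0.5842 0.2414 0.0599] yaw -90.16 tilt [-0.003 -0.007 -1.   ] d [-0.0002 -0.     -0.0009] turn -121.66 n 31 F [ 1.   0.2 -3.8] op 0.0152 q [-1.05  0.82  0.96  1.77 -0.79  0.99 -1.35]
0.0000, 0.0000, 0.0000, -0.0218, 0.2,
```

View pics/wr14.png

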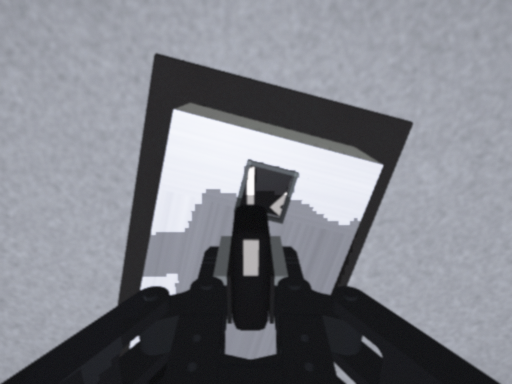

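>>> {"op": "drive_tool", "data": {"increments": [0.002,0,0,-0.022,-1,0,0,0,-0.022,-1,0,0,0,-0.022,-1,0,0,0,-0.022,-1]}}

```text
time_s: 13.38
tcp_pos: [0.5842, 0.2416, 0.0598]
tcp_rot: [[-0.002, 0.279, -0.96], [-0.005, -0.96, -0.279], [-1.0, 0.005, 0.004]]
contact_force: [0.7, -0.0, -3.7]
opening: 0.0153
```

Run:
```python
from h import *
plan([.584,.2414,.059],-99.5+131,step=.02,turn=4,nmax=1)
```

```text
t 13.3833 tcp [0.5842 0.2416 0.0598] yaw -73.83 tilt [-0.002 -0.005 -1.   ] d [-0.0002 -0.0002 -0.0008] turn -105.33 n 27 F [ 0.7 -0.  -3.7] op 0.0153 q [-1.02  0.79  0.88  1.77 -0.73  0.95 -1.12]
0.0000, 0.0000, 0.0000, -0.0217, 0.2,
```

Very steady, so I'll continue.

>>> {"op": "drive_tool", "data": {"increments": [0.001,0,0,-0.025,-1,0,0,0,-0.025,-1,0,0,0,-0.025,-1,0,0,0,-0.025,-1,0,0,0,-0.025,-1,0,0,0,-0.025,-1]}}

```text
time_s: 13.88
tcp_pos: [0.5843, 0.2418, 0.0595]
tcp_rot: [[-0.002, 0.694, -0.72], [-0.005, -0.72, -0.694], [-1.0, 0.002, 0.005]]
contact_force: [-0.1, -0.0, -3.0]
opening: 0.0152
```

Run:
```python
from h import *
plan([.584,.2414,.059],-99.5+131,step=.02,turn=4,nmax=1)
im=r.read_camera('wrist'); cv2.imwrite('pics/wr15.png',im)
```

```text
t 13.8833 tcp [0.5843 0.2418 0.0595] yaw -46.06 tilt [-0.002 -0.005 -1.   ] d [-0.0003 -0.0004 -0.0005] turn -77.56 n 20 F [-0.1 -0.  -3. ] op 0.0152 q [-0.96  0.74  0.76  1.77 -0.63  0.9  -0.72]
0.0000, 0.0000, 0.0000, -0.0215, 0.2,
```

View pics/wr15.png

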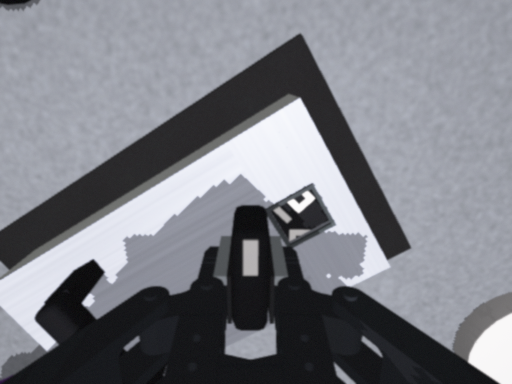

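>>> {"op": "drive_tool", "data": {"increments": [0.001,0,0,-0.025,-1,0,0,0,-0.025,-1,0,0,0,-0.025,-1,0,0,0,-0.025,-1,0,0,0,-0.025,-1,0,0,0,-0.025,-1,0,0,0,-0.025,-1,0,0,0,-0.025,-1]}}

```text
time_s: 14.6
tcp_pos: [0.5842, 0.2416, 0.0596]
tcp_rot: [[-0.002, 0.985, -0.17], [-0.004, -0.17, -0.985], [-1.0, -0.001, 0.005]]
contact_force: [-0.1, -0.5, -3.0]
opening: 0.0148
```

>>> {"op": "drive_tool", "data": {"increments": [0,0,0,-0.025,-1,0,0,0,-0.025,-1,0,0,0,-0.025,-1,0,0,0,-0.025,-1,0,0,0,-0.025,-1,0,0,0,-0.02,-1]}}

```text
time_s: 15.1
tcp_pos: [0.5844, 0.2416, 0.0596]
tcp_rot: [[-0.001, 0.959, 0.283], [-0.004, 0.283, -0.959], [-1.0, -0.002, 0.003]]
contact_force: [-0.1, 0.7, -2.3]
opening: 0.0155
```

Run:
```python
from h import *
plan([.584,.2414,.059],-99.5+131,step=.02,turn=4,nmax=1)
im=r.read_camera('wrist'); cv2.imwrite('pics/wr16.png',im)
```

```text
t 15.1 tcp [0.5844 0.2416 0.0596] yaw 16.43 tilt [-0.001 -0.004 -1.   ] d [-0.0004 -0.0002 -0.0006] turn -15.07 n 4 F [-0.1  0.7 -2.3] op 0.0155 q [-0.78  0.66  0.46  1.75 -0.38  0.82  0.15]
0.0002, -0.0001, 0.0000, -0.0209, 0.2,
```

View pics/wr16.png

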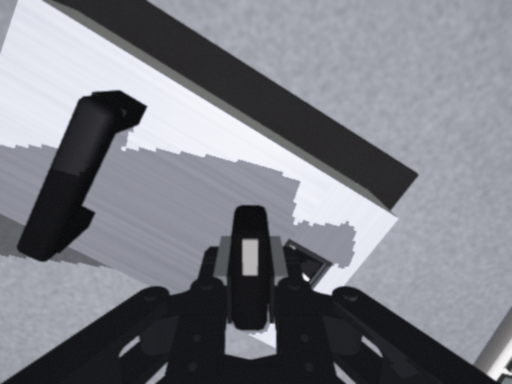

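>>> {"op": "drive_tool", "data": {"increments": [0,0,0,-0.023,-1,0,0,0,-0.023,-1,0,0,0,-0.018,-1,0,0,0,-0.01,-1,0,0,0,0,-1]}}

```text
time_s: 15.57
tcp_pos: [0.5846, 0.2413, 0.0596]
tcp_rot: [[-0.002, 0.871, 0.491], [-0.004, 0.491, -0.871], [-1.0, -0.003, 0.002]]
contact_force: [-1.2, 0.9, -2.0]
opening: 0.0148
```

Run:
```python
from h import *
plan([.584,.2414,.059],30.5,step=.02,turn=4,nmax=1)
```

```text
t 15.5667 tcp [0.5846 0.2413 0.0596] yaw 29.38 tilt [-0.002 -0.004 -1.   ] d [-0.0006  0.0001 -0.0006] turn -1.12 n 1 F [-1.2  0.9 -2. ] op 0.0148 q [-0.74  0.65  0.4   1.75 -0.33  0.81  0.33]
0.0008, -0.0006, -0.0005, -0.0062, 0.2,
```

>>> {"op": "drive_tool", "data": {"increments": [0,0,0,-0.006,-1,0,0,0,0,-1,0,0,0,0,-0.3,0,0,0,0,0.2,0,0,0,0,0.2]}}

```text
time_s: 15.98
tcp_pos: [0.5849, 0.2407, 0.0598]
tcp_rot: [[-0.001, 0.866, 0.5], [-0.004, 0.5, -0.866], [-1.0, -0.003, 0.003]]
contact_force: [0.2, 0.1, -0.0]
opening: 0.0501
```

>>> {"op": "drive_tool", "data": {"increments": [-0.02,0,0,0,0.2,-0.035,0,0,0,0.2,-0.035,0,0,0,0.2,-0.02,0,0,0,0.2,0,0,0,0,0.2]}}

```text
time_s: 16.4
tcp_pos: [0.5842, 0.2394, 0.1498]
tcp_rot: [[-0.005, 0.868, 0.496], [-0.008, 0.496, -0.868], [-1.0, -0.008, 0.005]]
contact_force: [0.0, 0.3, -0.3]
opening: 0.0511
```

Run:
```python
from h import *
plan([.584,.2414,.059],30.5,step=.02,turn=4,nmax=1)
im=r.read_camera('wrist'); cv2.imwrite('pics/wr17.png',im)
```

```text
t 16.4 tcp [0.5842 0.2394 0.1498] yaw 29.73 tilt [-0.005 -0.008 -1.   ] d [-0.0002  0.002  -0.0908] turn -0.77 n 5 F [ 0.   0.3 -0.3] op 0.0511 q [-0.77  0.55  0.45  1.67 -0.27  0.99  0.29]
0.0227, 0.0002, -0.0005, -0.0009, 0.2,
```

View pics/wr17.png

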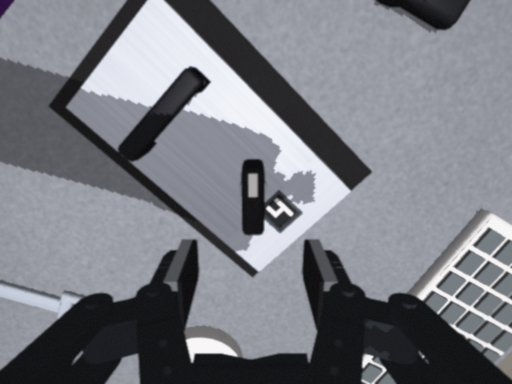

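```bash
cat > warp.py <<'E'
from h import *
import sys
def go(imf,cx,cy,yaw,out,p):
    im=cv2.imread(imf); s=12 # px per mm
    a=np.radians(yaw);ex=np.array([np.cos(a),np.sin(a)]);ey=np.array([-ex[1],ex[0]])
    xs=np.arange(52,92,1/s);ys=np.arange(20,-20,-1/s)
    # image up = counter -? : right=+x of counter, up=+y
    X,Y=np.meshgrid(xs,ys)
    W=np.stack([cx+(X*ex[0]+Y*ey[0])/1000,cy+(X*ex[1]+Y*ey[1])/1000,np.full(X.shape,.049)],-1)
    uv=w2pix('wrist',W.reshape(-1,3),p).reshape(X.shape+(2,)).astype(np.float32)
    cv2.imwrite(out,cv2.remap(im,uv[...,0],uv[...,1],cv2.INTER_CUBIC))
E
python3 - <<'E'
from warp import *
np.set_printoptions(precision=4,suppress=True)
p=r.camera_params('wrist')
go('pics/wr17.png',.542,.252,-14.5,'pics/win1.png',p)
im=cv2.imread('pics/wr17.png');cv2.imwrite('pics/big1.png',cv2.resize(im[0:290,40:390],None,fx=2,fy=2,interpolation=cv2.INTER_CUBIC))
E
```

```text
(no output)
```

View pics/win1.png

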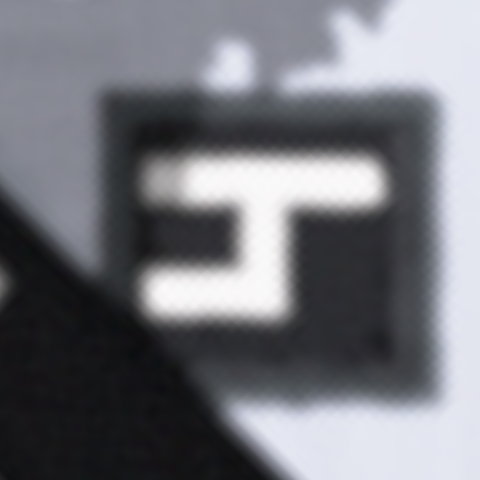

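View pics/big1.png

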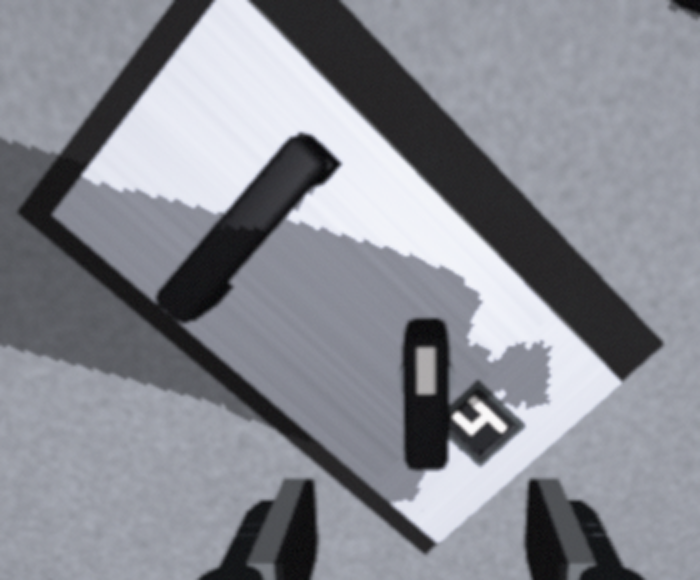

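The 4 is in the window, perhaps 1–3° past centre, but the disc lies below the frame and parallax could account for that. I'll move so the camera is over the window and check.

```bash
python3 -c "
from h import *
print(world('wrist',[0,0,0]))
plan([.609,.177,.17],30,step=.016)"
```

```text
[0.54532833 0.31039742 0.29023338]
t 16.45 tcp [0.5838 0.2393 0.1485] yaw 29.74 tilt [-0.006 -0.008 -1.   ] d [ 0.0252 -0.0623  0.0215] turn -0.26 n 5 F [ 0.  -0.1 -0.1] op 0.0515 q [-0.77  0.55  0.45  1.67 -0.27  0.99  0.29]
-0.0054, -0.0023, 0.0166, -0.0003, 0.2,
-0.0054, -0.0023, 0.0166, -0.0003, 0.2,
-0.0054, -0.0023, 0.0166, -0.0003, 0.2,
-0.0054, -0.0023, 0.0166, -0.0003, 0.2,
-0.0054, -0.0023, 0.0166, -0.0003, 0.2,
```

>>> {"op": "drive_tool", "data": {"increments": [-0.008,-0.002,0.016,0,0.2,-0.006,-0.002,0.018,0,0.2,-0.005,-0.002,0.018,0,0.2,-0.003,-0.002,0.014,0,0.2,0,0,0.006,0,0.2,0,0,0,0,0.2,0,0,0,0,0.2]}}

```text
time_s: 17.03
tcp_pos: [0.6082, 0.1761, 0.1641]
tcp_rot: [[-0.011, 0.871, 0.492], [-0.013, 0.491, -0.871], [-1.0, -0.015, 0.006]]
contact_force: [-0.8, 0.7, -0.2]
opening: 0.0512
```

Run:
```python
from warp import *
plan([.609,.177,.17],30,step=.016,nmax=1)
p=r.camera_params('wrist'); print(world('wrist',[0,0,0],p))
im=r.read_camera('wrist'); cv2.imwrite('pics/wr18.png',im)
go('pics/wr18.png',.542,.252,-14.5,'pics/win2.png',p)
```

```text
t 17.0333 tcp [0.6082 0.1761 0.1641] yaw 29.44 tilt [-0.011 -0.013 -1.   ] d [0.0008 0.0009 0.0059] turn -0.56 n 1 F [-0.8  0.7 -0.2] op 0.0512 q [-0.67  0.54  0.46  1.65 -0.26  1.03  0.38]
-0.0074, 0.0014, -0.0005, -0.0031, 0.2,
[0.57078508 0.24797942 0.30566293]
```

View pics/wr18.png

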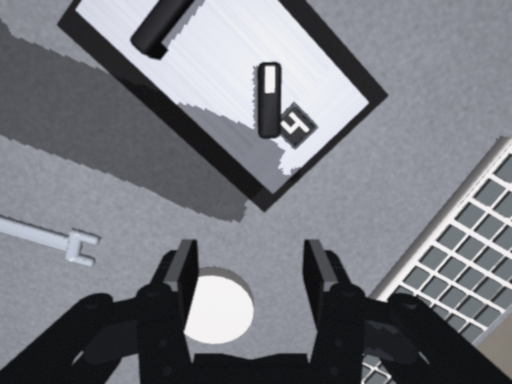

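View pics/win2.png

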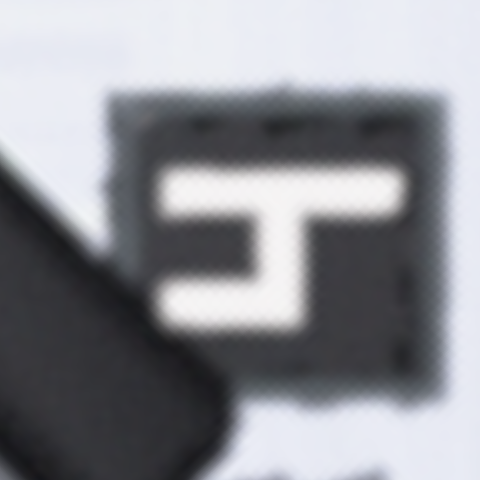

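From overhead the 4 is centred: its strokes span rows 168–330 and the frame spans 92–402. One final check of the whole scene.

Run:
```python
from h import *
np.set_printoptions(precision=4,suppress=True)
im=r.read_camera('scene'); cv2.imwrite('pics/sc9.png',im)
for l in ['counter_mid','mat']:
    for d in r.pinpoint('scene',l)[:3]: print(l,round(d['confidence'],2),world('scene',d['centre']))
im=r.read_camera('top'); cv2.imwrite('pics/top9.png',im)
for l in ['counter_mid','wrench','wafer_box','flange','wash_bottle','mouse']:
    for d in r.pinpoint('top',l)[:1]: print(l,round(d['confidence'],2),world('top',d['centre']))
```

```text
counter_mid 0.88 [0.5409 0.2529 0.029 ]
counter_mid 0.84 [ 0.2616 -0.2695  0.0265]
counter_mid 0.62 [0.2433 0.2597 0.0248]
mat 0.53 [ 0.4096 -0.4934 -0.0045]
counter_mid 0.77 [0.2386 0.2568 0.0221]
wrench 0.63 [0.4353 0.0038 0.0029]
wafer_box 0.86 [0.6456 0.016  0.0033]
flange 0.96 [ 0.4163 -0.4901  0.0027]
wash_bottle 0.79 [ 0.5836 -0.4803  0.0038]
mouse 0.24 [0.5392 0.2495 0.0027]
```

View pics/sc9.png

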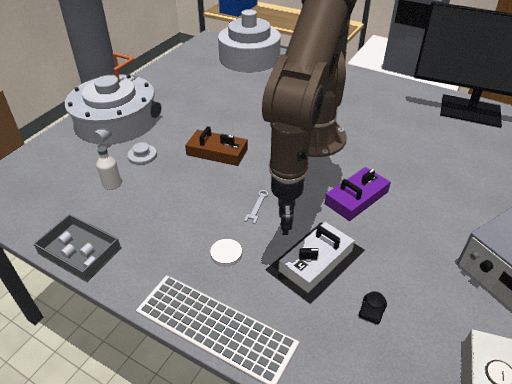

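View pics/top9.png

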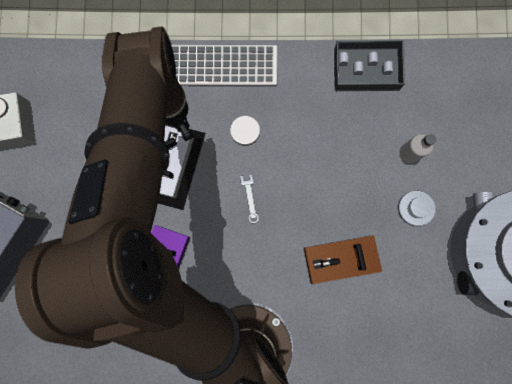

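The scene view shows the counter on the mat at about (318,260). The wrench, wafer box, bottle, flange and mouse are all where they started, and the gripper is clear.

```bash
python3 -c "
from h import *
print(r.get_state()['time_s']); print(r.job_done())"
```

```text
17.5833
the job is handed in; nothing more can be done
None
```

The counter is standing wholly on the mat with the 4 in its window. I handed the job in at 17.6 s.

**Placing:** I carried the white counter to the mat by its handle, set it down and let go. Measured in the wrist camera, its centre is about 4 mm from the mat's centre, and the two long sides are parallel within about 0.5°. After the dial turn, the scene camera put the counter in the same spot within about 2 mm.

**Dial:** I turned the knob about 129° anticlockwise in one grip; the wrist had enough range, so no second grip was needed. The counter did not shift visibly, and the knob was then released. From straight above, the 4 is within about 0.2 mm of the window's middle. An earlier slanted view had suggested it was 1–3° past centre, which was parallax.

**Other checks:**
- **Set-down force:** the wrist force reached 48 N for a moment while pressing the held counter onto the mat, below the 120 N limit. I backed off at once.
- **Bystanders:** the wrench, wafer box, flange and bottle were found where they started, within the cameras' accuracy.
- **Failed detections in the last check:** the arm hid the mouse and the counter from the top camera. Its mouse report fell on the mat, with low confidence. Its best counter match was the purple look-alike. The scene camera's mat report landed on the flange. I relied on the scene picture for these, and it shows the mouse undisturbed.

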